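Change the drilling stick under two card packs

ROBOT

A 6-joint arm with a two-finger parallel gripper is mounted at the origin on the work surface; the furniture and walls round the work are solid. World frame = base frame: x ahead of the robot, y to its left, z up, the work surface at z = 0. Lengths are in mm, angles in degrees, forces in N, time in s.
With the tool pointing down it reaches from about 325 to 875 mm from the base axis. Payload 4.4 kg.
Tool frame: the origin (TCP) lies midway between the tips of the shut fingers; the grasp point (between the pads) lies 19 mm behind it; z points along the fingers, y is the line along which they close (so a half turn about z gives the same grasp; the last joint's range is limited). The gripper opens to 85 mm and grips with 20 to 120 N. Pads are 22 mm wide; open, the fingers measure 114 mm over their backs; the gripper's body (76 mm by 85 mm) begins 54 mm behind the grasp point. The pads swing forward as they close: fully open they stand 13 mm farther back than shut.
Start: joints at [61.851, 11.837, 88.321, -0, 79.842, -8.623], TCP at [192.198, 541.929, 231.282] pointing down, gripper open.
Joint ranges: [-156.59, 156.59], [-49.26, 127.26], [12.9, 141.05], [-63.56, 243.56], [4.71, 150.69], [-161.64, 161.64]. Speed limits (degrees/s): [159.86, 159.86, 180, 180, 180, 180].

INTERFACE

Orientations are given as a 3x3 rotation matrix whose columns are the frame's x, y, z axes.
In Python, from station import telemetry, imaging, job gives the robot as it stands.
- The arm moves only by the tool apply_moves, never from a script. Its argument "targets" is text: rows parted by semicolons, each of 7 numbers parted by spaces: the shift along the world's x, y, z in cm, then the turn, a rotation vector about the world's x, y, z in degrees, then the closure, from -1 (fully open) to 1 (shut). A call has 1 to 20 rows; each row is the pose to reach, as a shift and turn from the pose commanded when the call began; what a row does not reach only later rows make up. A row lasts 1/8 s, in which the tool goes at most 62.5 mm and 10.7 degrees, less where a joint would pass 70% of its speed; a pose out of reach is approached as far as the arm can. A call with a gripper value outside its range is refused whole. The fingers move at their own pace and stop on an object; "newtons" is the grip in N (left out, the last holds). Time passes only in rows, so rows that repeat a pose let the fingers close. It gives the time, the measured TCP pose, the force, the opening and the grip force at its end, in the units of the state.
- telemetry.get_state(): the state, without advancing time (a new reading comes with each control period).
- imaging.get_image(name): name is "scene" or "top"; returns (picture, depth): 400x640x3 uint8, red, green, blue; 400x640 float32, mm along the optical axis (not along the pixel's ray), 0 where there is no reading.
- imaging.camera_params(name): a dict with "K" (3x3 intrinsics, pixels), "R" (3x3) and "t" (3): a world point X has camera coordinates R X + t. Camera axes: x right, y down, z forward; pixel columns grow to the right and rows downward; lengths in mm; the calibration is good to about 2 mm. A picture is of the moment at which its call begins. camera_params takes no time and is no camera call.
- job.finish_job(): hands the job in; it is judged then, once.
The state is a dict: "t": time; "joints": joint angles; "qvel": joint speeds; "effort": joint torques, N m; "eef_pos": TCP position; "ee_rot": TCP orientation; "wrist_force": force on the tool from outside, world axes, zero at the start; "ft_torque": the same for the moment, N m; "gripper_width": finger opening in mm; "gripper_force": force on a finger pad.
Only numpy, scipy, OpenCV 4.12 (cv2) and the standard library are available. Lean on these libraries where they do the work, as an engineer would, in place of code of your own. Each camera call takes 0.05 s, during which the arm holds its last target. There are 200 camera calls.

TASK

Change the plastic stick in the bed of the paper drill. Lay the two banded card packs that cover it side by side on the plywood pile board, take the short worn stick out of the groove and put it in the scrap tray, and seat the long stick fully home in the groove. Then put each pack back on the bed in the place it had, flat and square.

Things in the scene. Friction and masses are not known exactly. Their poses are not given: they have to be found in the camera images.
- drill_bed: Lift-off bed of a bench paper drill, fixed, grey, 170 (x) by 310 (y) mm, deck top 32 mm above the table. Origin at the table under its centre; +x to its back edge, y along its length. Across the middle (y -34 to +34 mm) the deck is cut away over the whole depth, down to a plate at z = 8 mm: a stick in the groove bridges this gap, so fingers can grip it there. A folding loupe and an eraser stand on its front edge.
- groove (a point): Centre of the floor of the bed's stick groove (10 mm behind the bed's centre, 21 mm above the table); axes as the bed's. The groove runs along y, +-145 mm, closed at both ends. Its floor is 14 mm wide; 45 degree slopes, from 5 mm above the floor up to the deck top (11 mm), widen it to 26 mm. A 10 mm stick lies 1 mm below the deck.
- gauge (a point): Foot of the bed's aluminium back gauge: middle of its front face at deck height, 75 mm behind the bed's centre; axes as the bed's. The gauge bar is 290 mm long, 10 mm thick and stands 16 mm above the deck; two black clamp knobs, 10 mm across and 10 mm high, stand on it at y = +-125 mm.
- pile_board: Plywood pile board, fixed on the table, flat and empty, 150 (x) by 200 (y) mm, top 18 mm above the table; origin at the table under its centre. The place for the packs meanwhile: side by side along y.
- scrap_tray: Open black plastic scrap tray, fixed on the table, 230 (x) by 110 (y) mm outside, 35 mm high, walls and floor 4 mm; origin at the table under its centre. Two short 10 mm thick ends of spent sticks are stuck in it along its +y wall (y > 36 mm); the rest of its floor is free.
- thick_pack: Banded pack of trimmed cards, 56 (x) by 86 (y) by 33 (z) mm, the thicker of the two; loose, about 0.1 kg. Origin at the centre of its underside. At the start it lies on one half of the bed across the groove, its y along the bed's x, 10 mm short of the gauge; which half varies. Grasp across its 56 mm width.
- thin_pack: Banded pack of trimmed cards, 56 (x) by 86 (y) by 23 (z) mm, the thinner of the two; loose, about 0.1 kg. Origin at the centre of its underside. At the start it lies on the other half of the bed, turned likewise. Grasp across its 56 mm width.
- short_stick: Worn offcut of a plastic drilling stick, 10 (x) by 190 (y) by 10 (z) mm, the shorter stick; loose, 25 g. Origin at the centre of its underside, y along its length. At the start it lies in the bed's groove with its ends under the packs.
- long_stick: New full-length plastic drilling stick, 10 (x) by 270 (y) by 10 (z) mm; loose, 30 g. Origin at the centre of its underside, y along its length. At the start it lies in the stick rest in front of the bed, its underside 15 mm above the table.
- stick_rest: Rest for the new stick, fixed on the table: dark strip, 34 (x) by 230 (y) mm, 4 mm thick, with two black saddles 16 mm long at y = +-95 mm whose 16 mm wide notches (floor 15 mm, top 22 mm above the table) carry the stick along y. Origin at the table under its centre. Between the saddles the stick is free on both sides.
Mind the look-alikes: they are no part of the job. What is shaped like the thin_pack but pink is not meant.

How it is judged (in metres and radians):
On the way, in this order (a step that is already met when the one before it is completed fails the run):
1. both packs lie side by side on the pile board (x of thick_pack in the frame of pile_board between -0.05 and 0.05 m and y of thick_pack in the frame of pile_board between -0.08 and 0.08 m and z of thick_pack in the frame of pile_board between 0.014 and 0.022 m and linear speed of each of thick_pack, thin_pack below 0.02 m/s and x of thin_pack in the frame of pile_board between -0.05 and 0.05 m and y of thin_pack in the frame of pile_board between -0.08 and 0.08 m and z of thin_pack in the frame of pile_board between 0.014 and 0.022 m), for 0.2 s.
2. the short stick lies in the scrap tray (x of short_stick in the frame of scrap_tray between -0.03 and 0.03 m and y of short_stick in the frame of scrap_tray between -0.055 and 0.055 m and z of short_stick in the frame of scrap_tray between 0 and 0.028 m and linear speed of short_stick below 0.02 m/s), for 0.2 s.
3. the long stick is seated in the groove (x of long_stick in the frame of drill_bed between 0.004 and 0.016 m and y of long_stick in the frame of drill_bed between -0.014 and 0.014 m and z of long_stick in the frame of drill_bed between 0.018 and 0.0235 m and angle between the y axis of long_stick and the y axis of drill_bed, either way round below 0.05 rad and angle between long_stick's own z axis and vertical below 0.04 rad and linear speed of long_stick below 0.02 m/s), for 0.2 s.
At the end, for the whole second after the job is handed in: The long stick lies at the bottom of the bed's groove (within 2.5 mm of the floor, 14 mm lengthwise), the short stick lies at rest inside the scrap tray, and each pack lies flat on the bed within 12 mm of where it was at the start and within 0.12 rad of square to the bed, all at rest and released (all of step 2 and all of step 3 and distance of each of thick_pack, thin_pack from where it was at the start of the episode below 0.012 m and angle between the y axis of each of thick_pack, thin_pack and the x axis of drill_bed, either way round below 0.12 rad and angle between each of thick_pack, thin_pack's own z axis and vertical below 0.05 rad and linear speed of each of thick_pack, thin_pack below 0.02 m/s); the robot touches nothing.
It also fails if it takes over 136 s, if anything falls off the work surface, if the arm or the gripper's body presses on something with over 40 N, if the wrist force passes 120 N, or if a joint passes its speed limit or range.

## Working session

There is one attempt and no reset: what is moved stays moved. The work goes in short steps, Python scripts to look and compute and a tool call to move; the robot and the scene stay as the last step left them, time stands still between calls to the robot, and variables do not carry over. Pictures are saved under pics/ and viewed, at most 14 in all, crops included, and the job is handed in when it is done.

Besides the shell and the picture viewer there is one more tool, called by a JSON object that holds its "fn" and its "kwargs", one argument or row to a line. apply_moves: Moves the arm, as the interface text tells. Its arguments: {"type":"object","properties":{"targets":{"type":"string"},"newtons":{"type":"number"}},"required":["targets"]}

```bash
mkdir -p pics
cat > h.py <<'E'
import numpy as np, cv2
from station import telemetry, imaging, job
def grab(n):
    p,d=imaging.get_image(n); c=imaging.camera_params(n)
    return p,d,np.array(c["K"]),np.array(c["R"]),np.array(c["t"]).ravel()
def cloud(d,K,R,t):
    v,u=np.mgrid[:d.shape[0],:d.shape[1]]
    pc=np.stack([(u-K[0,2])/K[0,0]*d,(v-K[1,2])/K[1,1]*d,d],-1)
    X=(pc-t)@R; X[d==0]=np.nan
    return X
E
python3 - <<'E'
from h import *
for n in("top","scene"):
    p,d,K,R,t=grab(n); cv2.imwrite(f"pics/{n}0.png",p[...,::-1]); np.savez(f"{n}0.npz",p=p,d=d,K=K,R=R,t=t)
    print(n,K,R,t)
s=telemetry.get_state();print(s)
E
```

```text
top [[372.733138     0.         319.73476595]
 [  0.         372.733138   197.96906989]
 [  0.           0.           1.        ]] [[-3.23495126e-03 -9.99797694e-01  1.98521249e-02]
 [-9.91746378e-01  6.63076420e-04 -1.28213424e-01]
 [ 1.28174323e-01 -2.01030372e-02 -9.91547886e-01]] [ -7.77038506 452.67331047 919.90600871]
scene [[408.67991413   0.         321.63890694]
 [  0.         408.67991413 198.59686573]
 [  0.           0.           1.        ]] [[ 0.72172713 -0.69216602 -0.00401853]
 [-0.28990608 -0.29700535 -0.90980343]
 [ 0.6285415   0.65779481 -0.41501996]] [-326.79695592  198.70562331  825.8898928 ]
{'t': 0.1, 'joints': array([ 6.18514613e+01,  1.18822093e+01,  8.83979077e+01,  1.63344887e-04,
        7.98427524e+01, -8.62274846e+00]), 'qvel': array([ 0.01577185, -0.09247927, -0.15185444,  0.0303983 ,  0.05353285,
        0.00752574]), 'effort': array([ 2.12058630e-04, -3.84094441e+01, -2.92549807e+01, -1.83335537e-04,
        4.81955285e-03,  8.86605562e-06]), 'eef_pos': array([191.85613917, 541.30544957, 230.20300938]), 'ee_rot': array([[-9.42490807e-01,  3.34230534e-01, -1.01414845e-03],
       [ 3.34231915e-01,  9.42488969e-01, -1.88951637e-03],
       [ 3.24289665e-04, -2.11981259e-03, -9.99997701e-01]]), 'wrist_force': array([-0.53329521,  0.00827643,  0.04745151]), 'ft_torque': array([ 0.00401511, -0.01084163, -0.05220668]), 'gripper_force': 0.0, 'gripper_width': 85.38458102357279}
```

View pics/top0.png

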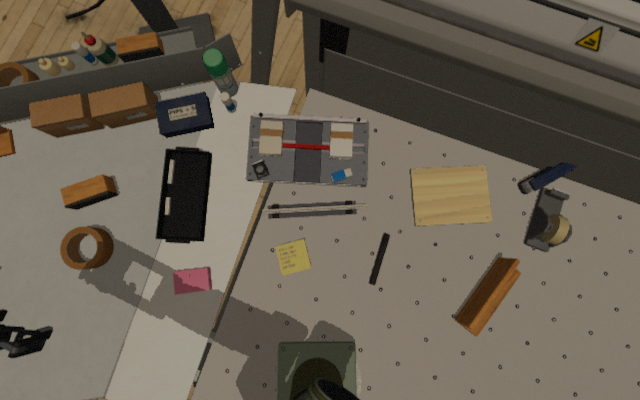

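View pics/scene0.png

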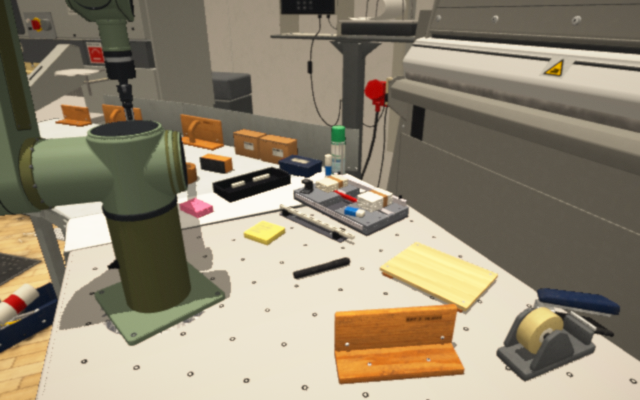

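Candidates, in top-view pixels: card packs on the bed at (271,137) and (341,140). The pink look-alike is at (192,280). The red worn stick is in the groove at (305,147), and the long stick is in the rest at (312,209). The black marker at (379,258) and the spent ends in the tray at (170,185) are not meant. The board is at (451,196) and the tray at (185,195). I'll crop the bed next.

Run:
```python
from h import *
z=np.load("top0.npz");p,d,K,R,t=[z[k] for k in("p","d","K","R","t")]
X=cloud(d,K,R,t)
c=cv2.resize(p[105:225,235:380],None,fx=5.5,fy=5,interpolation=cv2.INTER_CUBIC)
c=cv2.resize(p[108:218,238:378],None,fx=5.4,fy=5.4,interpolation=cv2.INTER_CUBIC)
cv2.imwrite("pics/crop0.png",c[...,::-1])
def rect(name,u0,u1,v0,v1,zl,zh):
    m=np.zeros(d.shape,bool);m[v0:v1,u0:u1]=1
    m&=(X[...,2]>zl)&(X[...,2]<zh)
    P=X[m]; r=cv2.minAreaRect(P[:,:2].astype(np.float32)); print(name,m.sum(),np.round(r[0],1),np.round(r[1],1),round(r[2],1),"z",np.round(np.median(P[:,2]),1),"mean",np.round(P.mean(0),1))
rect("board",400,500,155,235,10,26)
rect("tray",150,220,140,250,25,42)
rect("pL",255,290,115,165,50,70)
rect("pR",322,360,115,165,50,70)
rect("bed",240,375,105,195,25,37)
rect("pL2",255,290,115,165,48,90)
rect("rest",260,375,195,225,18,32)
for u,v in[(271,145),(341,147),(271,128),(341,128),(305,147),(312,209),(451,196),(271,122),(341,122),(290,125),(310,130)]:
    print(u,v,np.round(X[v,u],1))
```

```text
board 4390 [ 463.7 -349.4] [150.3 201.5] 2.9 z 18.2 mean [ 462.5 -347.8   18.1]
tray 790 [464.  338.3] [112.2 244. ] 86.6 z 34.2 mean [464.5 340.   33.5]
pL 773 [597.6 118.4] [ 76.6 132.1] 89.9 z 54.2 mean [603.9 117.9  54.6]
pR 790 [606.8 -59.2] [ 94. 105.] 86.9 z 64.1 mean [598.3 -62.3  63.5]
bed 3928 [577.9  22.4] [310.7 172.2] 87.0 z 32.0 mean [565.5  21.9  31.8]
pL2 820 [598.  113.1] [133.   86.7] 0.0 z 54.1 mean [605.5 117.7  54.3]
rest 519 [427.3   4.3] [ 33.4 268.2] 2.9 z 24.8 mean [427.6   6.2  24.7]
271 145 [583.5 114.   56. ]
341 147 [576.3 -61.4  65. ]
271 128 [628.3 114.8  54.1]
341 128 [625.3 -62.   64.9]
305 147 [585.3  29.1  30.9]
312 209 [424.9  11.1  25.2]
451 196 [ 459.  -349.8   18.1]
271 122 [644.7 115.2  52.3]
341 122 [651.  -64.5  35.6]
290 125 [644.6  68.3  29.2]
310 130 [637.7  16.3   9.1]
```

View pics/crop0.png

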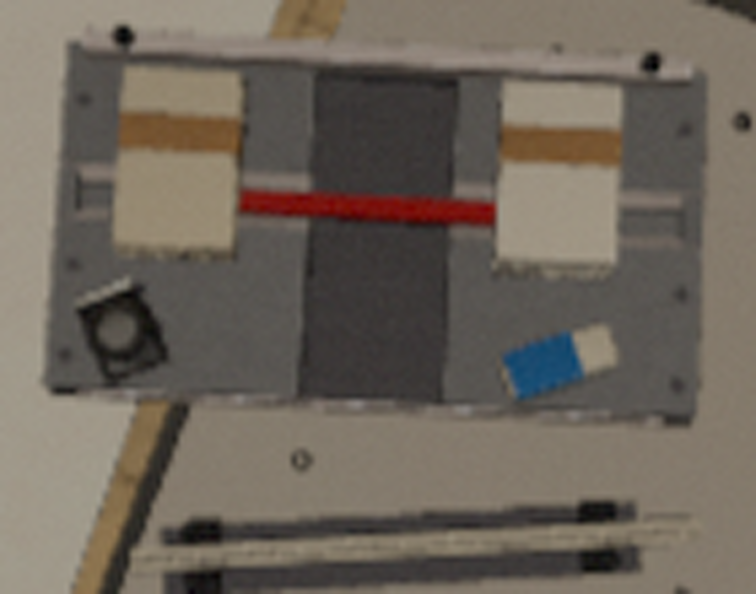

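The crop shows the thin pack (z 55) at left in crop pixel (178,165) and the thick pack (z 65) at right at (560,175). The red stick lies between them at (365,207), and the long stick is in the rest at (420,540). Both packs are white with a tan band, so neither is the pink look-alike. I'll refine the poses next.

```bash
cat >> h.py <<'E'
def rect(X,c,half,zl,zh,name="",yaw=-3.):
    a=np.deg2rad(yaw);ex=np.array([np.cos(a),np.sin(a)]);ey=np.array([-ex[1],ex[0]])
    q=X[...,:2]-np.array(c);m=(abs(q@ex)<half[0])&(abs(q@ey)<half[1])&(X[...,2]>zl)&(X[...,2]<zh)
    P=X[m];A=P[:,:2];r=cv2.minAreaRect(A.astype(np.float32))
    U=A-np.array(c);lo=[np.percentile(U@e,1) for e in(ex,ey)];hi=[np.percentile(U@e,99) for e in(ex,ey)]
    mid=np.array(c)+(lo[0]+hi[0])/2*ex+(lo[1]+hi[1])/2*ey
    print(name,m.sum(),"rect",np.round(r[0],1),np.round(r[1],1),round(r[2],1),"| mid",np.round(mid,1),"size",np.round(np.subtract(hi,lo),1),"z",np.round(np.median(P[:,2]),1))
E
python3 - <<'E'
from h import *
z=np.load("top0.npz");p,d,K,R,t=[z[k] for k in("p","d","K","R","t")]
X=cloud(d,K,R,t)
rect(X,(600,115),(49,45),46,60,"thin")
rect(X,(600,-65),(49,45),55,70,"thick")
rect(X,(427,4),(40,150),21.5,32,"longstick",2.9)
rect(X,(427,4),(40,150),2.5,32,"rest",2.9)
red=(p[...,0]>120)&(p[...,1]<60)
Y=X.copy();Y[~red]=np.nan
rect(Y,(588,22),(30,150),20,40,"short")
rect(X,(464,340),(122,75),28,40,"tray",-3.5)
rect(X,(464,340),(122,75),8,20,"tray ends",-3.5)
rect(X,(578,22),(95,165),26,37,"bed")
m=(X[...,2]>90)&(X[...,0]<760)&(abs(X[...,1])<450)&(X[...,0]>300)
P=X[m];print(m.sum())
for y0 in range(-450,450,100):
    Q=P[(P[:,1]>=y0)&(P[:,1]<y0+100)]
    if len(Q):print(y0,"minx",Q[:,0].min().round(),"maxz",Q[:,2].max().round())
E
```

```text
thin 738 rect [606.  116.9] [55.6 85.9] 87.0 | mid [606.  116.6] size [84.6 54.5] z 54.1
thick 744 rect [597.3 -61.6] [55.6 85.6] 87.8 | mid [597.3 -61.4] size [84.2 54.4] z 64.3
longstick 469 rect [428.1   4.3] [ 31.5 268.2] 3.0 | mid [428.3   4.2] size [ 30.4 263.1] z 25.2
rest 1322 rect [427.   4.] [ 79.4 297. ] 3.1 | mid [427.   2.] size [ 75. 267.] z 6.1
short 58 rect [588.3  25.3] [116.6   6.1] 87.1 | mid [588.4  25.9] size [  5.9 115.1] z 30.9
tray 717 rect [463.9 338.3] [112.2 243.9] 86.6 | mid [463.9 337.9] size [242.1 110.8] z 34.4
tray ends 553 rect [463.4 336.6] [109.7 225.6] 86.3 | mid [465.8 336.8] size [219.1 108.4] z 13.9
bed 3872 rect [578.2  22.4] [310.6 171.9] 87.1 | mid [574.9  22.4] size [161.2 306.5] z 32.0
25468
-450 minx 603.0 maxz 458.0
-350 minx 639.0 maxz 440.0
-250 minx 676.0 maxz 413.0
-150 minx 713.0 maxz 371.0
-50 minx 748.0 maxz 324.0
150 minx 731.0 maxz 175.0
250 minx 736.0 maxz 172.0
350 minx 670.0 maxz 158.0
```

{"fn": "apply_moves", "kwargs": {
  "targets": "10 -10 0 0 0 8 -1;15 -15 0 0 0 16.5 -1;20 -20 0 0 0 16.5 -1;25 -25 -2 0 0 16.5 -1;30 -30 -4 0 0 16.5 -1;35 -35 -6 0 0 16.5 -1;39 -40 -8 0 0 16.5 -1;41.4 -42.5 -10 0 0 16.5 -1;41.4 -42.5 -10 0 0 16.5 -1;41.4 -42.5 -10 0 0 16.5 -1;41.4 -42.5 -10 0 0 16.5 -1;41.4 -42.5 -10 0 0 16.5 -1;41.4 -42.5 -10 0 0 16.5 -1;41.4 -42.5 -10 0 0 16.5 -1",
  "newtons": 30
}}

```text
t: 1.85
eef_pos: [605.8, 118.1, 131.9]
ee_rot: [[-0.999, 0.051, 0.001], [0.051, 0.999, 0.0], [-0.001, 0.0, -1.0]]
wrist_force: [-0.2, -0.3, -0.3]
gripper_width: 85.3
gripper_force: 0.0
```

{"fn": "apply_moves", "kwargs": {
  "targets": "0 0 -3 0 0 0 -1;0 0 -6 0 0 0 -1;0 0 -8 0 0 0 -1;0 0 -9 0 0 0 -1;0 0 -10 0 0 0 -1;0 0 -10 0 0 0 -1;0 0 -10 0 0 0 -1;0 0 -10 0 0 0 0.5;0 0 -10 0 0 0 0.5;0 0 -10 0 0 0 0.5;0 0 -10 0 0 0 0.5;0 0 -10 0 0 0 0.5;0 0 -10 0 0 0 0.5",
  "newtons": 30
}}

```text
t: 3.48
eef_pos: [606.9, 116.9, 32.1]
ee_rot: [[-0.999, 0.053, 0.001], [0.053, 0.999, 0.0], [-0.001, 0.0, -1.0]]
wrist_force: [-1.7, -0.0, 5.3]
gripper_width: 54.2
gripper_force: 33.9
```

{"fn": "apply_moves", "kwargs": {
  "targets": "0 0 1 0 0 0 0.5;0 0 4 0 0 0 0.5;0 0 8 0 0 0 0.5;-1 -3 10 0 0 0 0.5;-2.5 -7 11 0 0 0 0.5;-4 -12 11 0 0 0 0.5;-6 -17 11 0 0 0 0.5;-8 -22 11 0 0 0 0.5;-10 -27 11 0 0 0 0.5;-11.5 -32 11 0 0 0 0.5;-13 -37 11 0 0 0 0.5;-14 -40 10 0 0 0 0.5;-14.5 -41.7 8 0 0 0 0.5;-14.5 -41.7 5 0 0 0 0.5;-14.5 -41.7 3 0 0 0 0.5;-14.5 -41.7 2 0 0 0 0.5"
}}

```text
t: 5.48
eef_pos: [459.8, -298.0, 48.5]
ee_rot: [[-0.999, 0.052, -0.004], [0.052, 0.999, 0.004], [0.004, 0.003, -1.0]]
wrist_force: [0.2, 0.6, -1.2]
gripper_width: 54.2
gripper_force: 33.2
```

{"fn": "apply_moves", "kwargs": {
  "targets": "0 0 -1 0 0 0 0.5;0 0 -2 0 0 0 0.5;0 0 -2.7 0 0 0 0.5;0 0 -3.2 0 0 0 0.5;0 0 -3.2 0 0 0 0.5;0 0 -3.2 0 0 0 0.5"
}}

```text
t: 6.22
eef_pos: [461.5, -300.3, 19.6]
ee_rot: [[-0.999, 0.053, 0.001], [0.053, 0.999, -0.001], [-0.001, -0.001, -1.0]]
wrist_force: [0.1, 0.0, -0.7]
gripper_width: 54.3
gripper_force: 33.2
```

{"fn": "apply_moves", "kwargs": {
  "targets": "0 0 -0.1 0 0 0 0.5;0 0 -0.1 0 0 0 0.5;0 0 -0.1 0 0 0 -1;0 0 -0.1 0 0 0 -1;0 0 -0.1 0 0 0 -1;0 0 -0.1 0 0 0 -1;0 0 3 0 0 0 -1;0 0 7 0 0 0 -1;1 2 11 0 0 0 -1;4 6 11 0 0 0 -1;7 12 11 0 0 0 -1;10 18 11 0 0 0 -1;13.6 23.9 11 0 0 0 -1;13.6 23.9 11 0 0 0 -1;13.6 23.9 11 0 0 0 -1;13.6 23.9 8 0 0 0 -1;13.6 23.9 5 0 0 0 -1"
}}

```text
t: 8.35
eef_pos: [596.8, -63.4, 69.1]
ee_rot: [[-0.998, 0.055, 0.001], [0.055, 0.998, -0.001], [-0.001, -0.001, -1.0]]
wrist_force: [0.6, 0.0, -0.3]
gripper_width: 85.4
gripper_force: 0.0
```

Run:
```python
from h import *
p,d,K,R,t=grab("top");X=cloud(d,K,R,t)
rect(X,(461,-300),(60,45),32,50,"thin on board")
p=cv2.resize(p[90:240,230:510],None,fx=2.8,fy=2.8);cv2.imwrite("pics/a1.png",p[...,::-1])
```

```text
thin on board 771 rect [ 461.4 -298.9] [56.7 86.5] 87.7 | mid [ 461.2 -298.9] size [84.5 55.3] z 40.3
```

View pics/a1.png

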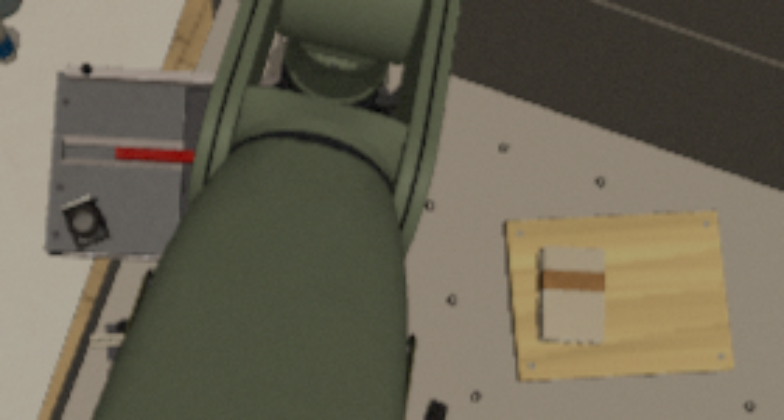

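The thin pack lies flat on the board at (572,295) in this crop. The arm hides the thick pack and hovers over it. Next I grip the thick pack.

{"fn": "apply_moves", "kwargs": {
  "targets": "0 0 -1.5 0 0 0 -1;0 0 -3 0 0 0 -1;0 0 -3.6 0 0 0 -1;0 0 -3.6 0 0 0 -1;0 0 -3.6 0 0 0 0.5;0 0 -3.6 0 0 0 0.5;0 0 -3.6 0 0 0 0.5;0 0 -3.6 0 0 0 0.5;0 0 -3.6 0 0 0 0.5;0 0 -3.6 0 0 0 0.5"
}}

```text
t: 9.65
eef_pos: [598.0, -61.2, 34.2]
ee_rot: [[-0.999, 0.053, 0.002], [0.053, 0.999, -0.0], [-0.002, -0.0, -1.0]]
wrist_force: [-0.1, 0.7, 6.1]
gripper_width: 54.6
gripper_force: 34.1
```

{"fn": "apply_moves", "kwargs": {
  "targets": "0 0 1 0 0 0 0.5;0 0 4 0 0 0 0.5;0 0 8 0 0 0 0.5;-1 -3 10 0 0 0 0.5;-3 -7 11 0 0 0 0.5;-5 -12 11 0 0 0 0.5;-7 -17 11 0 0 0 0.5;-9 -22 11 0 0 0 0.5;-11 -27 11 0 0 0 0.5;-12.5 -31 11 0 0 0 0.5;-13.1 -33.8 10 0 0 0 0.5;-13.1 -33.8 8 0 0 0 0.5;-13.1 -33.8 5 0 0 0 0.5;-13.1 -33.8 2 0 0 0 0.5;-13.1 -33.8 0 0 0 0 0.5;-13.1 -33.8 -1 0 0 0 0.5;-13.1 -33.8 -1.3 0 0 0 0.5;-13.1 -33.8 -1.3 0 0 0 0.5;-13.1 -33.8 -1.3 0 0 0 0.5"
}}

```text
t: 12.02
eef_pos: [466.9, -399.9, 21.3]
ee_rot: [[-0.999, 0.053, 0.001], [0.053, 0.999, -0.002], [-0.002, -0.002, -1.0]]
wrist_force: [0.0, -0.9, -0.9]
gripper_width: 54.4
gripper_force: 33.4
```

{"fn": "apply_moves", "kwargs": {
  "targets": "0 0 -0.1 0 0 0 0.5;0 0 -0.1 0 0 0 -1;0 0 -0.1 0 0 0 -1;0 0 -0.1 0 0 0 -1;0 0 -0.1 0 0 0 -1;0 0 3 0 0 0 -1;0 0 7 0 0 0 -1;0 0 11 0 0 0 -1;0 0 14 0 0 0 -1"
}}

```text
t: 13.15
eef_pos: [466.6, -399.5, 162.4]
ee_rot: [[-0.999, 0.053, 0.001], [0.053, 0.999, -0.002], [-0.002, -0.002, -1.0]]
wrist_force: [0.2, 0.0, 0.7]
gripper_width: 85.7
gripper_force: 0.0
```

Run:
```python
from h import *
p,d,K,R,t=grab("top");X=cloud(d,K,R,t)
rect(X,(461,-300),(60,45),32,50,"thin on board")
red=(p[...,0]>110)&(p[...,1]<70)&(p[...,2]<70)
Y=X.copy();Y[~red]=np.nan
rect(Y,(588,22),(30,150),20,40,"short")
p2,*_=grab("scene")
p=cv2.resize(p[90:240,230:510],None,fx=2.8,fy=2.8)
q=cv2.resize(p2[150:320,270:520],(784,533))[:, :]
cv2.imwrite("pics/a2.png",q[...,::-1])
```

```text
thin on board 770 rect [ 461.2 -299.3] [56.7 86.8] 87.8 | mid [ 461.  -299.1] size [84.4 55.2] z 40.2
short 259 rect [589.1  23.6] [186.9  10.4] 87.3 | mid [589.1  23.7] size [  9.4 183.4] z 31.1
```

View pics/a2.png

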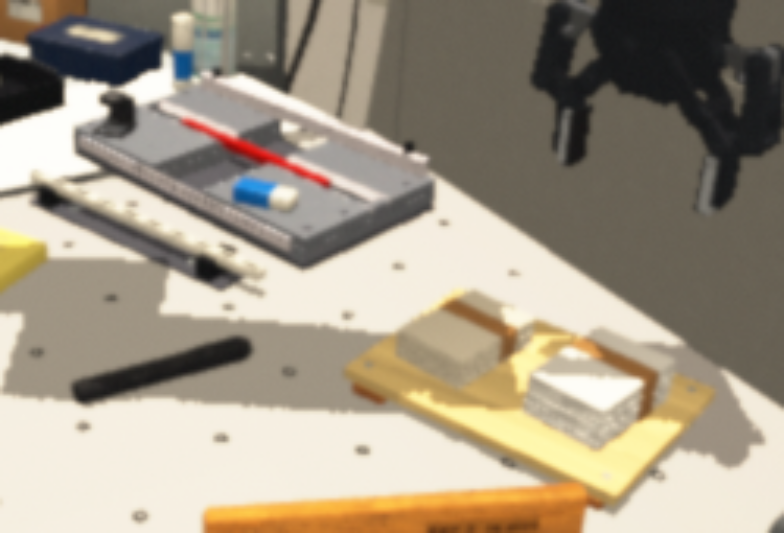

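Both packs sit flat on the board, at (455,340) and (600,385) in this scene crop. The red stick lies free in the groove at (255,150). Next I grip it crosswise in the gap.

{"fn": "apply_moves", "kwargs": {
  "targets": "1 4 0 0 0 -10 -0.5;2 8 0 0 0 -20 -0.5;4 13 0 0 0 -30 -0.2;5 18 0 0 0 -40 -0.2;6 23 0 0 0 -50 -0.2;8 28 0 0 0 -60 -0.2;9 33 0 0 0 -70 -0.2;11 38 -2 0 0 -80 -0.2;12.3 42.2 -4 0 0 -90 -0.2;12.3 42.2 -5 0 0 -90 -0.2;12.3 42.2 -7 0 0 -90 -0.2;12.3 42.2 -8 0 0 -90 -0.2;12.3 42.2 -8 0 0 -90 -0.2;12.3 42.2 -8 0 0 -90 -0.2"
}}

```text
t: 15.0
eef_pos: [589.7, 22.3, 80.9]
ee_rot: [[0.053, 0.999, 0.001], [0.999, -0.053, -0.0], [-0.0, 0.001, -1.0]]
wrist_force: [0.3, 0.1, -0.4]
gripper_width: 51.5
gripper_force: 0.0
```

{"fn": "apply_moves", "kwargs": {
  "targets": "0 0 -2 0 0 0 -0.2;0 0 -4 0 0 0 -0.2;0 0 -5.5 0 0 0 -0.2;0 0 -6 0 0 0 -0.2;0 0 -6 0 0 0 -0.2;0 0 -6 0 0 0 1;0 0 -6 0 0 0 1;0 0 -6 0 0 0 1;0 0 -6 0 0 0 1;0 0 -6 0 0 0 1;0 0 -6 0 0 0 1"
}}

```text
t: 16.38
eef_pos: [590.0, 22.9, 21.1]
ee_rot: [[0.053, 0.999, 0.002], [0.999, -0.053, -0.0], [-0.0, 0.002, -1.0]]
wrist_force: [0.4, -0.2, 5.5]
gripper_width: 9.2
gripper_force: 32.7
```

{"fn": "apply_moves", "kwargs": {
  "targets": "0 0 1 0 0 0 1;0 0 3 0 0 0 1;0 0 6 0 0 0 1;0 0 10 0 0 0 1;-1 2 12 0 0 10 1;-2 5 12 0 0 20 1;-4 9 12 0 0 30 1;-6 13 12 0 0 40 1;-8 17 12 0 0 50 1;-9 21 12 0 0 60 1;-11 25 12 0 0 70 1;-12 28 12 0 0 80 1;-12.4 30.7 12 0 0 89.5 1;-12.4 30.7 10 0 0 89.5 1;-12.4 30.7 8 0 0 89.5 1;-12.4 30.7 6 0 0 89.5 1;-12.4 30.7 6 0 0 89.5 1"
}}

```text
t: 18.5
eef_pos: [463.8, 329.3, 79.4]
ee_rot: [[-0.998, 0.061, -0.003], [0.061, 0.998, -0.002], [0.003, -0.002, -1.0]]
wrist_force: [-0.3, -0.0, -0.5]
gripper_width: 8.9
gripper_force: 32.0
```

Run:
```python
from h import *
p,d,K,R,t=grab("scene")
q=cv2.resize(p[130:230,170:320],None,fx=5,fy=5,interpolation=cv2.INTER_CUBIC)
cv2.imwrite("pics/a3.png",q[...,::-1])
```

```text
(no output)
```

View pics/a3.png

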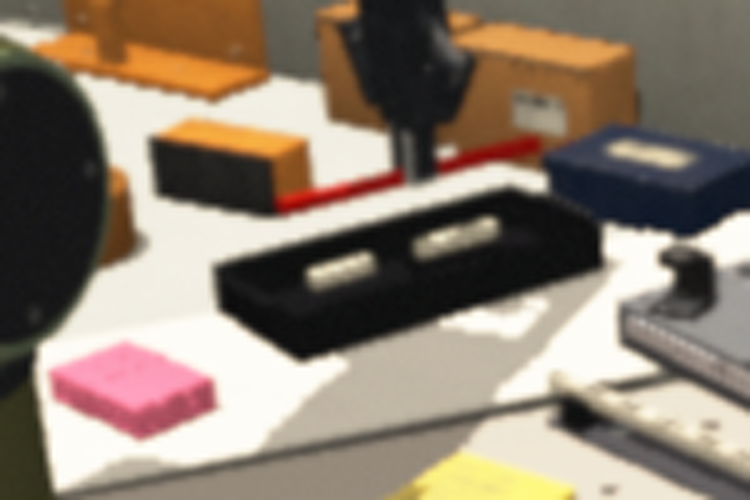

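The red stick hangs level above the tray, from (280,205) to (540,145), parallel to its length. Next I lower it and release.

{"fn": "apply_moves", "kwargs": {
  "targets": "0 0 -2 0 0 0 1;0 0 -4 0 0 0 1;0 0 -5.5 0 0 0 1;0 0 -6.8 0 0 0 1;0 0 -7.3 0 0 0 1;0 0 -7.3 0 0 0 1;0 0 -7.3 0 0 0 0.5;0 0 -7.3 0 0 0 0.4;0 0 -7.3 0 0 0 0.4;0 0 -7.3 0 0 0 0.4;0 0 -5 0 0 0 0.4;0 0 -1 0 0 0 0.4;0 0 5 0 0 0 0.2;0 0 8 0 0 0 0"
}}

```text
t: 20.3
eef_pos: [466.9, 330.8, 164.3]
ee_rot: [[-0.998, 0.061, 0.005], [0.061, 0.998, 0.003], [-0.005, 0.003, -1.0]]
wrist_force: [-0.0, 0.2, 0.1]
gripper_width: 42.2
gripper_force: 0.0
```

Run:
```python
from h import *
p,d,K,R,t=grab("scene");X=cloud(d,K,R,t)
red=(p[...,0]>100)&(p[...,1]<60)&(p[...,2]<60)
Y=X.copy();Y[~red]=np.nan
rect(Y,(464,338),(120,60),0,40,"short",-3.4)
q=cv2.resize(p[130:230,170:320],None,fx=5,fy=5,interpolation=cv2.INTER_CUBIC)
cv2.imwrite("pics/a4.png",q[...,::-1])
```

```text
short 4 rect [389.6 316. ] [50.1 23.5] 80.7 | mid [389.7 315.2] size [27.8 48.7] z 22.8
```

View pics/a4.png

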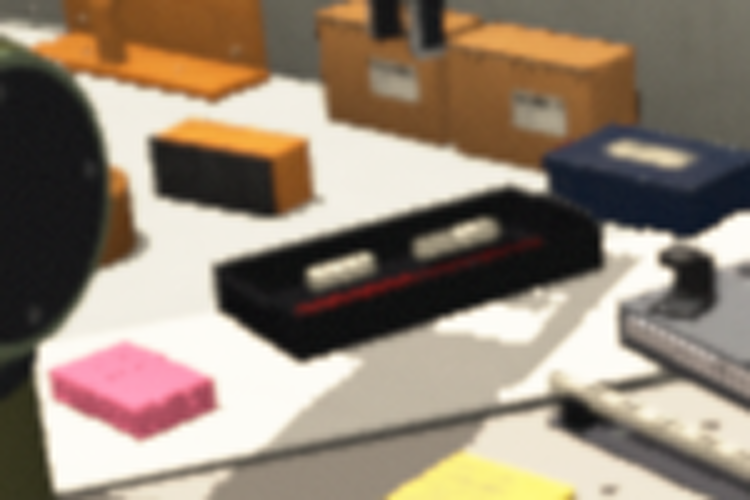

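The stick lies in the tray, from (300,310) to (540,240), clear of the spent ends. Next I fetch the long stick.

{"fn": "apply_moves", "kwargs": {
  "targets": "0 -3 0 0 0 -10 0;-1 -7 0 0 0 -20 0;-1 -11 0 0 0 -30 0;-2 -15 0 0 0 -40 0;-2 -19 0 0 0 -50 0;-3 -23 -1 0 0 -60 0;-3 -27 -3 0 0 -70 0;-3.6 -30 -5 0 0 -80 0;-3.6 -32.6 -7 0 0 -83.5 0;-3.6 -32.6 -9 0 0 -83.5 0;-3.6 -32.6 -10.5 0 0 -83.5 0;-3.6 -32.6 -10.5 0 0 -83.5 0;-3.6 -32.6 -10.5 0 0 -83.5 0"
}}

```text
t: 21.98
eef_pos: [429.7, 4.2, 55.7]
ee_rot: [[-0.053, 0.999, 0.001], [0.999, 0.053, -0.0], [-0.0, 0.001, -1.0]]
wrist_force: [-0.4, 0.5, -0.5]
gripper_width: 42.4
gripper_force: 0.0
```

{"fn": "apply_moves", "kwargs": {
  "targets": "0 0 -2 0 0 0 0;0 0 -3.5 0 0 0 0;0 0 -4.4 0 0 0 0;0 0 -4.4 0 0 0 0;0 0 -4.4 0 0 0 1;0 0 -4.4 0 0 0 1;0 0 -4.4 0 0 0 1;0 0 -4.4 0 0 0 1;0 0 -4.4 0 0 0 1;0 0 -4.4 0 0 0 1"
}}

```text
t: 23.22
eef_pos: [429.9, 3.8, 11.9]
ee_rot: [[-0.052, 0.999, 0.001], [0.999, 0.052, -0.0], [-0.0, 0.001, -1.0]]
wrist_force: [-0.8, -0.1, 5.6]
gripper_width: 9.0
gripper_force: 33.6
```

{"fn": "apply_moves", "kwargs": {
  "targets": "0 0 1 0 0 0 1;0 0 3 0 0 0 1;0 0 6 0 0 0 1;0 0 10 0 0 0 1;0.5 0.5 12 0 0 0 1;2 2 12 0 0 -1 1;5 5 12 0 0 -2 1;8 8 12 0 0 -3 1;11 12 12 0 0 -4 1;14 15 12 0 0 -5 1;15.6 17.4 11 0 0 -6 1;16 17.8 9 0 0 -6 1;16 17.8 7 0 0 -6 1;16 17.8 5 0 0 -6 1;16 17.8 4 0 0 -6 1;16 17.8 4 0 0 -6 1;16 17.8 4 0 0 -6 1;16 17.8 4 0 0 -6 1"
}}

```text
t: 25.48
eef_pos: [590.1, 182.0, 52.4]
ee_rot: [[0.053, 0.999, 0.002], [0.999, -0.053, 0.0], [0.0, 0.002, -1.0]]
wrist_force: [-0.3, -0.1, 0.0]
gripper_width: 9.3
gripper_force: 32.9
```

Run:
```python
from h import *
s=telemetry.get_state();print(s['eef_pos'],s['ee_rot'][:,1])
p,d,K,R,t=grab("top");X=cloud(d,K,R,t)
rect(X,(588,22),(20,160),48,75,"long")
for y in(-100,-80,80,100,120):
    m=(abs(X[...,1]-22-y)<8)&(abs(X[...,0]-588)<40)&(X[...,2]>48)&(X[...,2]<75)
    if m.sum():print(y,m.sum(),np.round(X[m].mean(0),1))
p2,*_=grab("scene")
q=cv2.resize(p2[150:260,270:420],None,fx=5.2,fy=5.2,interpolation=cv2.INTER_CUBIC)
cv2.imwrite("pics/a5.png",q[...,::-1])
```

```text
[590.1075171  182.00312389  52.42776585] [ 0.9985995  -0.05286363  0.00211461]
long 223 rect [586.4 105.6] [115.   11.1] 87.0 | mid [586.4 105.6] size [ 10.8 114.6] z 65.1
80 28 [585.8 102.2  64.9]
100 31 [586.3 122.   64.7]
120 28 [587.2 141.6  64.6]
```

View pics/a5.png

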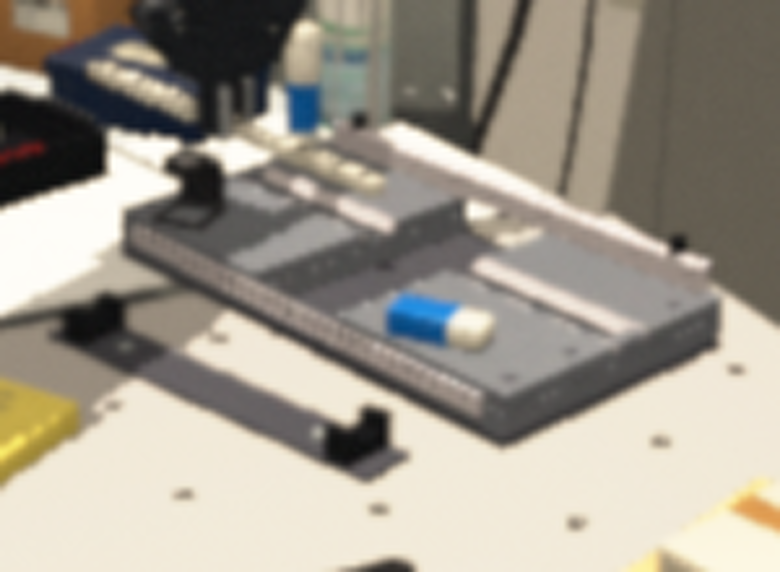

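I entered the y shift as 17.8 cm when it should have been 1.8 cm, so the stick hangs 160 mm too far left, over (270,150). Nothing is disturbed, so I raise it and bring it back.

{"fn": "apply_moves", "kwargs": {
  "targets": "0 0 3 0 0 0 1;0 0 5 0 0 0 1;0 -1 5 0 0 0 1;0 -3 5 0 0 0 1;0 -6 5 0 0 0 1;0 -9 5 0 0 0 1;0 -12 5 0 0 0 1;0 -14.5 5 0 0 0 1;0 -16 4 0 0 0 1;0 -16 2 0 0 0 1;0 -16 0 0 0 0 1;0 -16 0 0 0 0 1;0 -16 0 0 0 0 1;0 -16 0 0 0 0 1"
}}

```text
t: 27.32
eef_pos: [590.0, 22.4, 52.1]
ee_rot: [[0.052, 0.999, 0.002], [0.999, -0.052, -0.0], [-0.0, 0.002, -1.0]]
wrist_force: [0.8, 0.2, -0.5]
gripper_width: 9.0
gripper_force: 32.9
```

Run:
```python
from h import *
s=telemetry.get_state();print(s['eef_pos'],s['ee_rot'][:,1])
p,d,K,R,t=grab("top");X=cloud(d,K,R,t)
rect(X,(588,22),(20,160),48,75,"long")
for y in(-130,-110,-80,80,110,130):
    m=(abs(X[...,1]-22-y)<8)&(abs(X[...,0]-588)<25)&(X[...,2]>48)&(X[...,2]<75)
    if m.sum():print(y,m.sum(),np.round(X[m].mean(0),1))
p2,*_=grab("scene")
q=cv2.resize(p2[150:260,270:420],None,fx=5.2,fy=5.2,interpolation=cv2.INTER_CUBIC)
cv2.imwrite("pics/a6.png",q[...,::-1])
```

```text
[590.0448902   22.36631351  52.09059723] [ 0.99864997 -0.05191356  0.0017944 ]
long 121 rect [585.1 -79.3] [64.9 11.5] 87.4 | mid [585.  -80.3] size [11.  62.8] z 64.9
-130 20 [ 582.7 -106.5   65. ]
-110 30 [584.2 -87.9  64.6]
-80 26 [585.  -58.2  64.3]
```

View pics/a6.png

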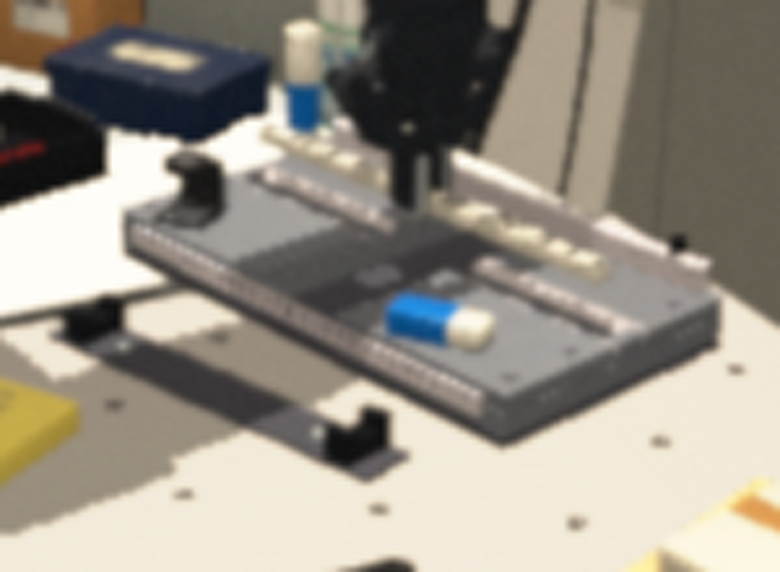

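The long stick hangs parallel above the groove, from (265,135) to (605,270), and its axis fits the groove line to about 1 mm. Next I lower it.

{"fn": "apply_moves", "kwargs": {
  "targets": "0 0 -1 0 0 0 1;0 0 -1.8 0 0 0 1;0 0 -2.3 0 0 0 1;0 0 -2.7 0 0 0 1;0 0 -3 0 0 0 1;0 0 -3.2 0 0 0 1;0 0 -3.35 0 0 0 1;0 0 -3.35 0 0 0 1;0 0 -3.35 0 0 0 1"
}}

```text
t: 28.55
eef_pos: [589.4, 21.9, 17.9]
ee_rot: [[0.053, 0.999, 0.0], [0.999, -0.053, -0.0], [-0.0, 0.0, -1.0]]
wrist_force: [-0.1, -0.1, 0.6]
gripper_width: 9.2
gripper_force: 32.9
```

{"fn": "apply_moves", "kwargs": {
  "targets": "0 0 0 0 0 0 0.4;0 0 0 0 0 0 0;0 0 0 0 0 0 0;0 0 0 0 0 0 0;0 0 2 0 0 0 0;0 0 6 0 0 0 0;0 0 11 0 0 0 -0.5;-2 -6 14 0 0 10 -1;-3 -11 14 0 0 20 -1;-4 -16 14 0 0 30 -1;-6 -21 14 0 0 40 -1;-8 -26 14 0 0 50 -1;-10 -31 14 0 0 60 -1;-11 -36 14 0 0 70 -1;-12.2 -40 14 0 0 80 -1;-12.2 -42.2 13 0 0 90 -1;-12.2 -42.2 11 0 0 90 -1;-12.2 -42.2 11 0 0 90 -1"
}}

```text
t: 30.8
eef_pos: [465.9, -397.5, 125.4]
ee_rot: [[-0.998, 0.055, -0.004], [0.055, 0.998, 0.005], [0.004, 0.005, -1.0]]
wrist_force: [1.0, 1.2, -0.6]
gripper_width: 85.5
gripper_force: 0.0
```

Run:
```python
from h import *
p,d,K,R,t=grab("top");X=cloud(d,K,R,t)
s=telemetry.get_state();print(s['eef_pos'])
hs=np.array([578.2,22.4]);a=np.deg2rad(-3);ex=np.array([np.cos(a),np.sin(a)]);ey=np.array([-ex[1],ex[0]])
bx=(X[...,:2]-hs)@ex;by=(X[...,:2]-hs)@ey
for y in(-130,-100,-70,-20,0,20,70,100,130):
    m=(abs(by-y)<8)&(abs(bx-10)<3.5)
    print(y,m.sum(),np.round(np.median(X[m][:,2]),1),end=' ; ')
p2,*_=grab("scene")
a=cv2.resize(p[105:205,240:380],(784,560),interpolation=cv2.INTER_CUBIC)
cv2.imwrite("pics/a7.png",a[...,::-1])
```

```text
[ 466.57606945 -397.84811004  126.40687694]
-130 17 29.2 ; -100 24 30.2 ; -70 19 31.5 ; -20 29 29.6 ; 0 29 29.3 ; 20 32 28.8 ; 70 20 29.6 ; 100 21 31.2 ; 130 20 29.1 ;
```

View pics/a7.png

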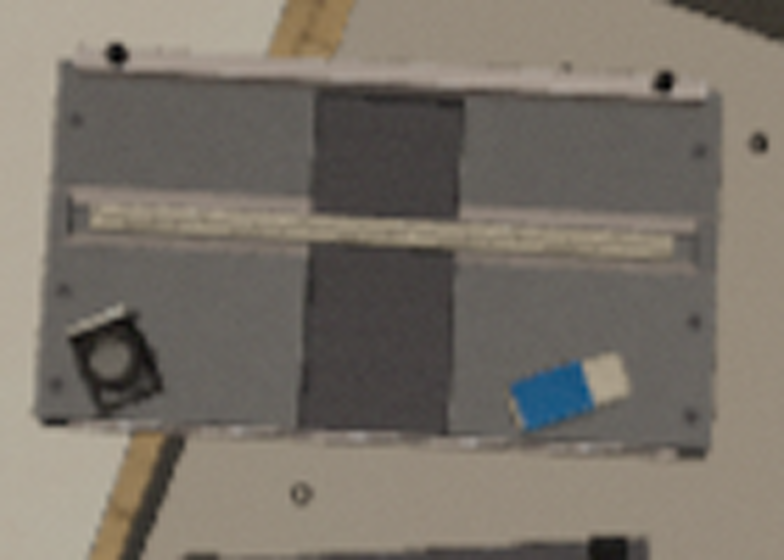

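The long stick lies in the groove from (92,212) to (672,245), central, with its top about 30 mm up, so it is seated. Next I take the thick pack back.

{"fn": "apply_moves", "kwargs": {
  "targets": "-0.1 0.1 -3 0 0 0 -1;-0.1 0.1 -6 0 0 0 -1;-0.1 0.1 -8.5 0 0 0 -1;-0.1 0.1 -10 0 0 0 -1;-0.1 0.1 -10.85 0 0 0 -1;-0.1 0.1 -10.85 0 0 0 -1;-0.1 0.1 -10.85 0 0 0 -1;-0.1 0.1 -10.85 0 0 0 0.5;-0.1 0.1 -10.85 0 0 0 0.5;-0.1 0.1 -10.85 0 0 0 0.5;-0.1 0.1 -10.85 0 0 0 0.5;-0.1 0.1 -10.85 0 0 0 0.5;-0.1 0.1 -10.85 0 0 0 0.5"
}}

```text
t: 32.52
eef_pos: [466.6, -399.7, 20.1]
ee_rot: [[-0.999, 0.053, 0.001], [0.053, 0.999, -0.001], [-0.001, -0.001, -1.0]]
wrist_force: [0.4, -0.1, 4.8]
gripper_width: 54.3
gripper_force: 33.6
```

{"fn": "apply_moves", "kwargs": {
  "targets": "0 0 1 0 0 0 0.5;0 0 4 0 0 0 0.5;0 0 8 0 0 0 0.5;1 3 11 0 0 0 0.5;3 7 12 0 0 0 0.5;5 12 12 0 0 0 0.5;7 17 12 0 0 0 0.5;9 22 12 0 0 0 0.5;11 27 12 0 0 0 0.5;12.5 31 12 0 0 0 0.5;13.1 33.8 11 0 0 0 0.5;13.1 33.8 9 0 0 0 0.5;13.1 33.8 7 0 0 0 0.5;13.1 33.8 5 0 0 0 0.5;13.1 33.8 3 0 0 0 0.5;13.1 33.8 2 0 0 0 0.5;13.1 33.8 1.5 0 0 0 0.5;13.1 33.8 1.4 0 0 0 0.5;13.1 33.8 1.4 0 0 0 0.5;13.1 33.8 1.4 0 0 0 0.5"
}}

```text
t: 35.02
eef_pos: [597.9, -61.4, 34.1]
ee_rot: [[-0.999, 0.053, 0.002], [0.053, 0.999, -0.001], [-0.002, -0.001, -1.0]]
wrist_force: [-1.0, -0.3, 3.2]
gripper_width: 54.7
gripper_force: 33.4
```

{"fn": "apply_moves", "kwargs": {
  "targets": "0 0 0 0 0 0 -1;0 0 0 0 0 0 -1;0 0 0 0 0 0 -1;0 0 0 0 0 0 -1;0 0 3 0 0 0 -1;0 0 7 0 0 0 -1;-1 -2 10 0 0 0 -1;-3 -6 10 0 0 0 -1;-6 -11 10 0 0 0 -1;-9 -17 10 0 0 0 -1;-12 -22 10 0 0 0 -1;-13.6 -23.9 9 0 0 0 -1;-13.6 -23.9 6 0 0 0 -1;-13.6 -23.9 6 0 0 0 -1;-13.6 -23.9 6 0 0 0 -1"
}}

```text
t: 36.9
eef_pos: [461.7, -300.1, 93.9]
ee_rot: [[-0.999, 0.052, 0.001], [0.052, 0.999, -0.0], [-0.001, -0.0, -1.0]]
wrist_force: [0.8, -0.1, 0.0]
gripper_width: 85.8
gripper_force: 0.0
```

{"fn": "apply_moves", "kwargs": {
  "targets": "0 0 -3 0 0 0 -1;0 0 -5 0 0 0 -1;0 0 -6.5 0 0 0 -1;0 0 -7.5 0 0 0 -1;0 0 -7.5 0 0 0 -1;0 0 -7.5 0 0 0 -1;0 0 -7.5 0 0 0 0.5;0 0 -7.5 0 0 0 0.5;0 0 -7.5 0 0 0 0.5;0 0 -7.5 0 0 0 0.5;0 0 -7.5 0 0 0 0.5;0 0 -7.5 0 0 0 0.5"
}}

```text
t: 38.4
eef_pos: [461.7, -300.5, 19.0]
ee_rot: [[-0.999, 0.053, 0.001], [0.053, 0.999, -0.001], [-0.001, -0.001, -1.0]]
wrist_force: [-0.7, -0.2, 5.1]
gripper_width: 54.4
gripper_force: 33.6
```

{"fn": "apply_moves", "kwargs": {
  "targets": "0 0 1 0 0 0 0.5;0 0 4 0 0 0 0.5;0 0 8 0 0 0 0.5;1 3 11 0 0 0 0.5;2.5 7 13 0 0 0 0.5;4 12 13 0 0 0 0.5;6 17 13 0 0 0 0.5;8 22 13 0 0 0 0.5;10 27 13 0 0 0 0.5;11.5 32 13 0 0 0 0.5;13 37 13 0 0 0 0.5;14 40 12 0 0 0 0.5;14.5 41.7 10 0 0 0 0.5;14.5 41.7 8 0 0 0 0.5;14.5 41.7 6 0 0 0 0.5;14.5 41.7 4 0 0 0 0.5;14.5 41.7 2.5 0 0 0 0.5;14.5 41.7 1.6 0 0 0 0.5;14.5 41.7 1.3 0 0 0 0.5;14.5 41.7 1.3 0 0 0 0.5"
}}

```text
t: 40.9
eef_pos: [606.8, 116.6, 32.8]
ee_rot: [[-0.999, 0.053, 0.001], [0.053, 0.999, -0.0], [-0.001, -0.0, -1.0]]
wrist_force: [-2.5, -0.5, 5.3]
gripper_width: 54.1
gripper_force: 33.7
```

{"fn": "apply_moves", "kwargs": {
  "targets": "0 0 0 0 0 0 0.5;0 0 0 0 0 0 -1;0 0 0 0 0 0 -1;0 0 0 0 0 0 -1;0 0 0 0 0 0 -1;0 0 3 0 0 0 -1;0 0 7 0 0 0 -1;0 0 12 0 0 0 -1;-3 6 14 0 0 0 -1;-7 12 14 0 0 0 -1;-11 18 14 0 0 0 -1;-15 24 14 0 0 0 -1;-18 27 14 0 0 0 -1;-18 27 14 0 0 0 -1;-18 27 14 0 0 0 -1"
}}

```text
t: 42.78
eef_pos: [425.7, 387.4, 171.2]
ee_rot: [[-0.999, 0.051, 0.0], [0.051, 0.999, -0.001], [-0.0, -0.0, -1.0]]
wrist_force: [0.1, -0.6, -0.4]
gripper_width: 85.4
gripper_force: 0.0
```

Run:
```python
from h import *
p,d,K,R,t=grab("top");X=cloud(d,K,R,t)
rect(X,(600,115),(49,45),46,60,"thin")
rect(X,(600,-65),(49,45),55,70,"thick")
a=cv2.resize(p[105:205,240:380],(784,560),interpolation=cv2.INTER_CUBIC)
cv2.imwrite("pics/a8.png",a[...,::-1])
```

```text
thin 738 rect [606.  117.1] [56.  86.2] 87.1 | mid [605.7 117.1] size [83.7 54.9] z 54.2
thick 748 rect [597.7 -61. ] [56.5 85.9] 87.1 | mid [597.7 -60.7] size [83.8 55. ] z 64.3
```

View pics/a8.png

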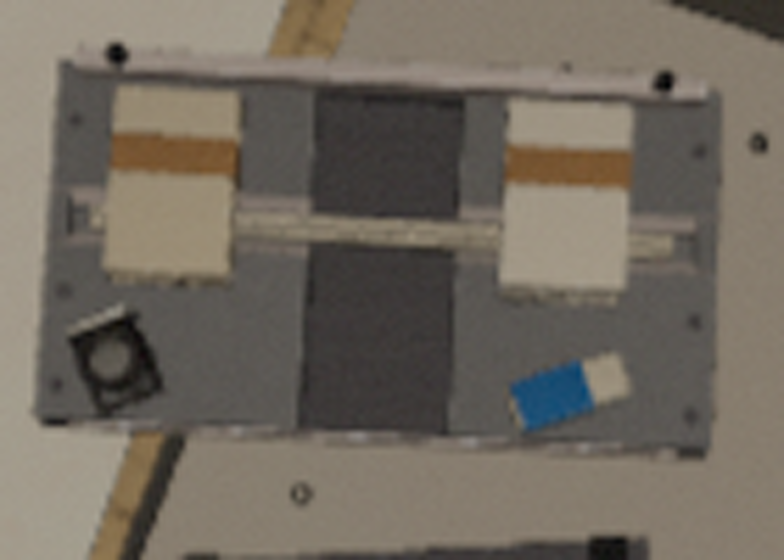

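Both packs are back within 1 mm of their start, at (172,180) and (567,200), flat and square. The long stick is still in the groove and the gripper is clear.

```bash
python3 -c "
from station import job;print(job.finish_job())"
```

```text
the job is handed in; nothing more can be done
None
```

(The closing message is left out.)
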